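# Line up the pots in the filling lane and tip the blocks into the first one

## Robot

A 6-joint arm with a two-finger parallel gripper is mounted at the origin on the work surface. World frame = base frame: x ahead of the robot, y to its left, z up, the work surface at z = 0. Lengths are in mm, angles in degrees, forces in N, time in s.
With the tool pointing down it reaches from about 300 to 750 mm from the base axis. Payload 8.5 kg.
Tool frame: the origin (TCP) lies midway between the tips of the shut fingers; the grasp point (between the pads) lies 19 mm behind it; z points along the fingers, y is the line along which they close (so a half turn about z gives the same grasp; the last joint's range is limited). The gripper opens to 88 mm and grips with 3 to 60 N. Pads are 18 mm wide; open, the fingers measure 123 mm over their backs; the gripper's body (75 mm by 187 mm) begins 45 mm behind the grasp point.
Start: joints at [53.44, 21.807, 74.336, -0, 83.858, -12.336], TCP at [225.663, 501.554, 238.748] pointing down, gripper open.
Joint ranges: [-178.18, 178.18], [-50.72, 133.34], [12.68, 142.11], [-81.47, 261.47], [9.98, 163.14], [-165.26, 165.26]. Speed limits (degrees/s): [136.94, 136.94, 180, 180, 180, 180].

## Interface

Orientations are given as [roll, pitch, yaw] about the fixed x, y, z axes, in that order (R = Rz(yaw) Ry(pitch) Rx(roll)).
In Python, from bench import get_obs, grab_frame, ticket gives the robot as it stands.
- The arm moves only by the shell command python3 -m pendant 'ROWS' [FORCE]. ROWS is JSON, a list of rows, each a list of 7 numbers: the shift along the tool's x, y, z in cm, then the turn, a rotation vector about the tool's x, y, z in degrees, then the opening, from 0 (shut) to 1 (fully open). A call has exactly 8 rows; each row is the pose to reach, as a shift and turn from the pose commanded when the call began, along the tool's axes at that moment; what a row does not reach only later rows make up. A row lasts 1/8 s, in which the tool goes at most 62.5 mm and 10.7 degrees, less where a joint would pass 70% of its speed; a pose out of reach is approached as far as the arm can. A call with a gripper value outside its range is refused whole. The fingers move at their own pace and stop on an object; FORCE is the grip in N (left out, the last holds). Time passes only in rows, so rows that repeat a pose let the fingers close, or fill a call up. It gives the time, the measured TCP pose, the force, the opening and the grip force at its end, in the units of the state.
- get_obs(): the state, without advancing time (a new reading comes with each control period).
- grab_frame(name): name is "scene" or "top"; returns a dict with "img" (400x640x3 uint8, red, green, blue), "K" (3x3 intrinsics, pixels), "D" ([k1, k2, p1, p2, k3] as OpenCV has them; the pictures are not rectified), "rvec" (rotation vector, rad) and "tvec" (3), from world to camera coordinates, as OpenCV has them. Camera axes: x right, y down, z forward; pixel columns grow to the right and rows downward; lengths in mm; the calibration is good to about 2 mm. A picture is of the moment at which its call begins. There is no depth.
- ticket.finish_job(): hands the job in; it is judged then, once.
The state is a dict: "t": time; "joint_positions": joint angles; "qd": joint speeds; "joint_efforts": joint torques, N m; "position": TCP position; "tcp_rot": TCP orientation; "wrist_force": force on the tool from outside, world axes, zero at the start; "ft_torque": the same for the moment, N m; "width": finger opening in mm; "grip_force": force on a finger pad.
Only numpy, scipy, OpenCV 4.12 (cv2) and the standard library are available. Lean on these libraries where they do the work, as an engineer would, in place of code of your own. Each camera call takes 0.05 s, during which the arm holds its last target. There are 200 camera calls.

## Task

Push the three small pots one by one into single file between the guide rails, upright and without lifting them off the bench, the orange pot first, until the row stands packed against the end stop under the tipping tray. Then raise the tray by its red bar so that all three brass blocks slide off into the orange pot, and lower the tray flat again. Leave everything else on the bench where it is.

Things in the scene. Friction and masses are not known exactly. Their poses are not given: they have to be found in the camera images.
- lane: filling lane fixed to the bench; origin on the bench at the middle of its mouth, x down the lane to the end stop, z up. Two aluminium rails 20 mm tall, 60 mm apart inside, from x = 0 to 190 mm; outside the mouth they flare to about 100 mm apart at x = -48 mm. No floor plate: pots slide on the bench. Grey posts 87 mm tall stand beside the rails at x = 60 and 145, y = 40 to 50 mm, both sides
- lane_stop (a point): foot of the end stop, a grey plate 110 mm tall across the lane, 190 mm from the mouth. Packed against it, the pots' centres are about 162, 106 and 50 mm from the mouth. A clear hopper, 60 to 110 mm up, in the last 34 mm of the lane guides what leaves the tray into the first pot
- tray (a joint): hinge angle of the tipping tray: 0 flat, grows as its mouth end rises, at most 1.2 rad. It falls back to 0 when let go; it weighs 250 g. The blocks slide from 0.45 to 0.65 rad on; 0.9 to 1.1 rad empties it
- tray_hinge (a point): point on the tray's level hinge axis (along the lane's y), at its pouring lip, 150 mm down the lane from the mouth, 82 mm above the bench. Flat, the steel tray covers the lane from 36 to 150 mm, its underside 82 mm and its wall tops 105 mm above the bench, so a pusher must come in slanting from the mouth side
- tray_handle (a point): middle of the tray's red handle, a round bar 10 mm thick along the lane's y, 60 mm clear between two thin uprights. Tray flat: 22 mm down the lane from the mouth, 150 mm above the bench, i.e. 128 mm before and 68 mm above tray_hinge. Can be pinched from above across the bar, and turns between the pads
- pot_orange: orange open-topped round pot, 56 mm outside diameter, 55 mm tall, wall and floor 3 mm, 55 to 100 g, standing on the bench; origin at the centre of its underside, z up
- pot_white_a: white open-topped round pot, 56 mm outside diameter, 55 mm tall, wall and floor 3 mm, 55 to 100 g, standing on the bench; origin at the centre of its underside, z up
- pot_white_b: white open-topped round pot, 56 mm outside diameter, 55 mm tall, wall and floor 3 mm, 55 to 100 g, standing on the bench; origin at the centre of its underside, z up
- block0: brass block 16 x 12 x 11 mm, about 16 g, lying loose in the tipping tray; origin at the centre of its underside
- block1: brass block 16 x 12 x 11 mm, about 16 g, lying loose in the tipping tray; origin at the centre of its underside
- block2: brass block 16 x 12 x 11 mm, about 16 g, lying loose in the tipping tray; origin at the centre of its underside
- jar: bystander: closed parts jar, 44 mm diameter, 65 mm tall, near the lane; origin at the centre of its underside
- gauge: bystander: aluminium block on a black base 90 x 50 mm, 50 mm tall in all, near the lane; origin at the centre of its underside
- driver: bystander: screwdriver with a blue handle lying along its own x axis near the pots
- tub: bystander: clear open tub 130 x 100 x 45 mm; origin at the centre of its underside
- carton: bystander: white open carton 120 x 170 x 45 mm; origin at the centre of its underside
- flask: bystander: blue drinking bottle, 66 mm diameter, 200 mm tall; origin at the centre of its underside
There are look-alikes about, which are no part of the job. What is shaped like the pot_white_b but black or turquoise is not meant.

How it is judged (in metres and radians):
On the way, in this order (a step that is already met when the one before it is completed fails the run):
1. the three pots stand in single file against the end stop, the orange one first, the tray still flat (x of pot_orange in the frame of lane above 0.153 m and x of each of pot_white_a, pot_white_b in the frame of lane above 0.04 m and y of pot_orange in the frame of lane between -0.012 and 0.012 m and angle between each of pot_orange, pot_white_a, pot_white_b's own z axis and vertical below 0.1 rad and y of pot_white_a in the frame of lane between -0.012 and 0.012 m and y of pot_white_b in the frame of lane between -0.012 and 0.012 m and value of joint tray below 0.06 rad), for 0.2 s.
2. the tray is tipped up (value of joint tray above 0.4 rad).
3. the three blocks are in the orange pot (horizontal distance between each of block0, block1, block2 and pot_orange below 0.026 m and z of each of block0, block1, block2 in the frame of pot_orange below 0.045 m), for 0.2 s.
At the end, for the whole second after the job is handed in: Pots upright (0.1 rad) in single file between the rails: orange centre at least 153 mm down the lane, white ones at least 40 mm, all within 12 mm of its middle; all blocks in the orange pot (within 26 mm of its axis, below its rim); tray flat (under 0.06 rad); pots and blocks at rest (all of step 1 and all of step 3 and linear speed of each of pot_orange, pot_white_a, pot_white_b, block0, block1, block2 below 0.02 m/s); the robot touches nothing.
It fails at once if a pot is lifted off the bench (its underside's centre more than 15 mm up) (height (world z) of any of pot_orange, pot_white_a, pot_white_b above 0.015 m).
It fails at once if a pot is tipped over (more than 0.6 rad) (angle between any of pot_orange, pot_white_a, pot_white_b's own z axis and vertical above 0.6 rad).
It fails at once if a bystander is moved by more than 20 mm (distance of any of jar, gauge, driver, tub, carton, flask from where it was at the start of the episode above 0.02 m).
It also fails if it takes over 70 s, if anything falls off the work surface, if the arm or the gripper's body presses on something with over 40 N, if the wrist force passes 120 N, or if a joint passes its speed limit or range.

## Working session

There is one attempt and no reset: what is moved stays moved. The work goes in short steps, Python scripts to look and compute and a shell command to move; the robot and the scene stay as the last step left them, time stands still between calls to the robot, and variables do not carry over. Pictures are saved under pics/ and viewed, at most 11 in all, crops included, and the job is handed in when it is done.

```bash
mkdir -p pics && python3 - <<'E'
from bench import get_obs, grab_frame
import cv2
print(get_obs())
for n in("scene","top"):
    f=grab_frame(n); cv2.imwrite(f"pics/{n}0.png",f["img"][:,:,::-1])
    print(n,f["K"],f["D"],f["rvec"],f["tvec"])
E
```

```text
{'t': 0.0, 'joint_positions': array([ 5.34399960e+01,  2.18410377e+01,  7.43844771e+01, -2.34314414e-04,
        8.38604068e+01, -1.23361898e+01]), 'qd': array([ 0.05492369, -0.14295189,  0.00290595, -0.05587137, -0.15263548,
        0.1434842 ]), 'joint_efforts': array([ 2.37303793e-04, -4.37912893e+01, -2.24558812e+01,  7.13321194e-02,
        3.52406502e-02, -9.52635287e-05]), 'position': array([225.4958963 , 501.33075026, 238.13896833]), 'tcp_rot': array([-1.79916012e+02, -1.81293829e-02,  1.55776198e+02]), 'wrist_force': array([ 0.71107416, -0.30746903, -0.40703164]), 'ft_torque': array([-0.00372695,  0.00169299,  0.00855751]), 'grip_force': 0.0, 'width': 88.16715394521874}
scene [[513.4453935    0.         317.59854518]
 [  0.         513.4453935  195.87887613]
 [  0.           0.           1.        ]] [-0.08072617  0.          0.          0.          0.        ] [ 1.10060623  2.5968863  -0.78198583] [ 443.63854279 -259.00045489 1754.54862102]
top [[407.95017992   0.         317.68664349]
 [  0.         407.95017992 200.92238915]
 [  0.           0.           1.        ]] [-0.04222066  0.          0.          0.          0.        ] [ 2.19908122 -2.15501425  0.13394517] [ -83.62283614  560.80407682 1213.88905141]
```

View pics/scene0.png

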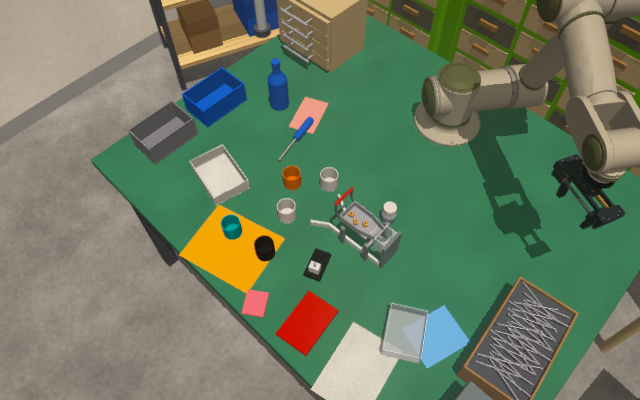

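View pics/top0.png

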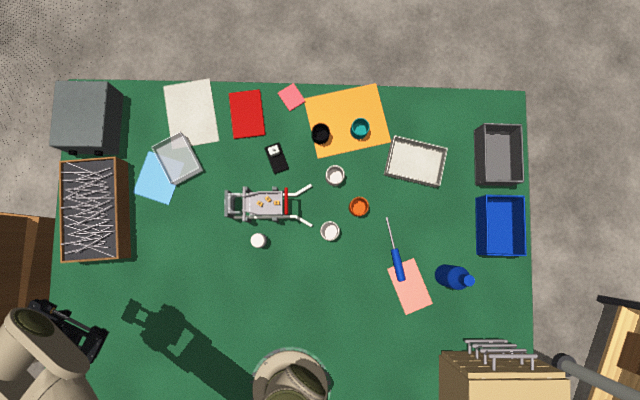

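The scene view shows the lane at about (360,228), the orange pot at (291,177) and the white pots at (329,179) and (286,210). In the top view the mouth faces right at about (300,203), with orange at (359,207) and white at (335,176) and (330,231). I'll enlarge both.

```bash
python3 - <<'E'
import cv2
a=cv2.imread("pics/top0.png")[135:265,215:385]; cv2.imwrite("pics/topc.png",cv2.resize(a,None,fx=4.6,fy=4.6,interpolation=cv2.INTER_CUBIC))
a=cv2.imread("pics/scene0.png")[155:275,265:415]; cv2.imwrite("pics/scenec.png",cv2.resize(a,None,fx=5,fy=5,interpolation=cv2.INTER_CUBIC))
E
```

```text
(no output)
```

View pics/topc.png

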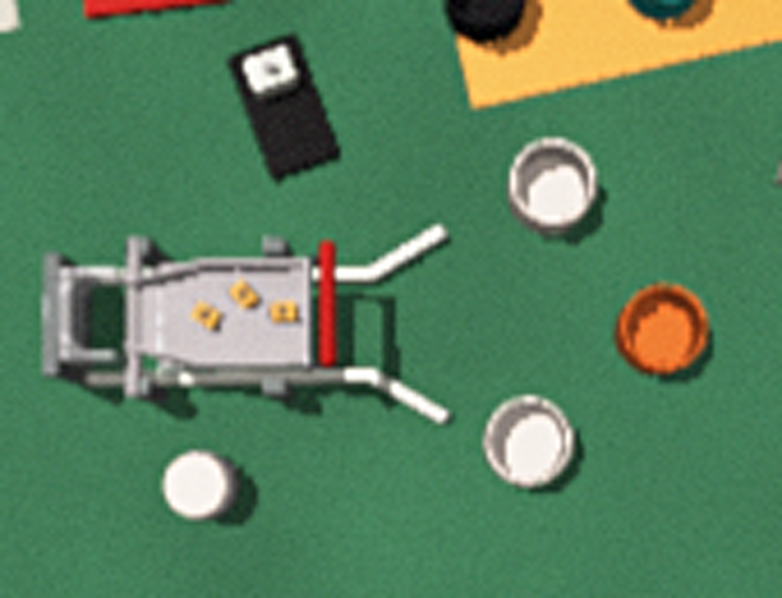

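View pics/scenec.png

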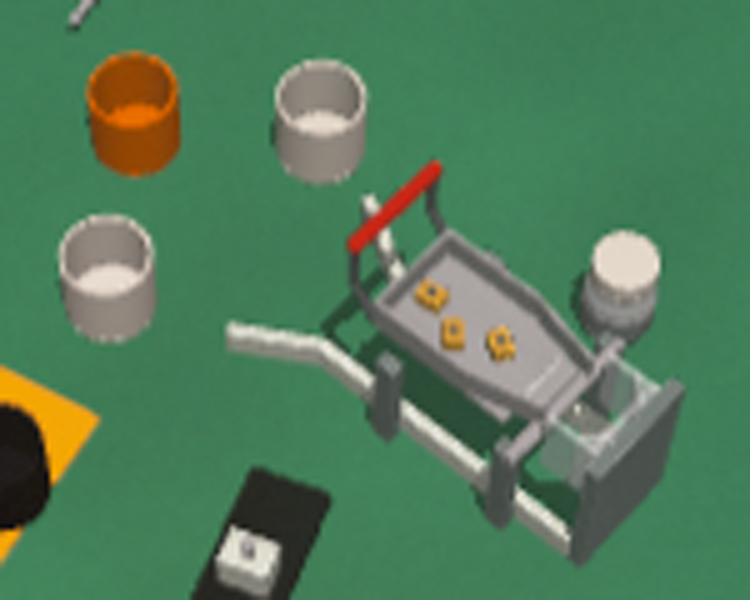

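Crops: the red bar ends are at (327,243)/(326,366) in the top crop and (437,168)/(355,245) in the scene crop. The pot rims and post tops are also clear. I'll fit the lane pose and triangulate the rims.

```bash
cat > h.py <<'E'
import numpy as np, cv2
from bench import grab_frame
from scipy.optimize import least_squares
F={n:grab_frame(n) for n in("scene","top")}
def proj(n,P):
    f=F[n]; return cv2.projectPoints(np.atleast_2d(np.float64(P)),f["rvec"],f["tvec"],f["K"],f["D"])[0][:,0]
def pix(n,c):
    c=np.atleast_2d(np.float64(c))
    return (c+.5)/4.6-.5+[215,135] if n=="top" else (c+.5)/5-.5+[265,155]
def tri(ct,cs,z=None):
    r=lambda p:np.r_[(proj("top",p)-pix("top",ct)).ravel(),(proj("scene",p)-pix("scene",cs)).ravel()]
    s=least_squares(r,[500,0,60.]); return s.x,np.abs(s.fun).max()
E
python3 - <<'E'
from h import *
print("bar ends",tri((327,243),(355,245)),tri((326,366),(437,168)))
for n,t,s in[("orange",(662,330),(134,87)),("wFar",(553,184),(107,250)),("wNear",(529,441),(321,96)),("jar",(198,485),(626,263))]:
    p=tri(t,s); print(n,p)
    r=lambda q:np.r_[(proj("top",[*q,55 if n!="jar" else 65])-pix("top",t)).ravel(),(proj("scene",[*q,55 if n!="jar" else 65])-pix("scene",s)).ravel()]
    print("   z fixed",least_squares(r,p[0][:2]).x)
L={"top":[((22,0,150),(326.5,304)),((60,-45,87),(273,243)),((60,45,87),(273,386)),((145,-45,87),(137,245)),((145,45,87),(139,386)),((0,-33,20),(372,272)),((0,33,20),(380,377)),((-48,-53,20),(445,233)),((-48,53,20),(447,416))],
 "scene":[((22,0,150),(396,206)),((60,-45,87),(386,362)),((145,-45,87),(505,450)),((145,45,87),(612,346)),((0,-33,20),(322,347)),((-48,-53,20),(230,330))]}
def W(q,P):
    c,s=np.cos(q[2]),np.sin(q[2]); P=np.array(P,float); return np.c_[q[0]+c*P[:,0]-s*P[:,1],q[1]+s*P[:,0]+c*P[:,1],P[:,2]]
r=lambda q:np.concatenate([(proj(n,W(q,[a for a,_ in L[n]]))-pix(n,[b for _,b in L[n]])) for n in L]).ravel()
s=least_squares(r,[550,0,1.57],loss="soft_l1"); print("lane",s.x[:2],np.degrees(s.x[2])); print(r(s.x).reshape(-1,2).round(1))
E
```

```text
bar ends (array([584.64215997,  19.27279894, 152.40475544]), np.float64(0.2343091300901392)) (array([512.41227494,  16.73039908, 147.16696241]), np.float64(0.43540749835790393))
orange (array([ 547.06402042, -195.50352463,   55.21556564]), np.float64(0.5586080846787809))
   z fixed [ 547.03508708 -195.56327682]
wFar (array([ 641.01223927, -122.61666348,   55.62265082]), np.float64(0.3190302201260238))
   z fixed [ 640.95907496 -122.76512252]
wNear (array([ 472.8007919 , -109.42588907,   54.52492069]), np.float64(0.2353211872691645))
   z fixed [ 472.88912778 -109.32453279]
jar (array([439.65288764, 102.92831567,  59.41094941]), np.float64(0.11201746100113041))
   z fixed [440.91134367 103.32625896]
lane [551.34897988  -4.55751251] 92.11534299559702
[[ 0.3 -0.7]
 [-0.  -0.3]
 [ 0.2 -0.5]
 [ 0.3 -0.3]
 [-0.1 -0.1]
 [-0.1 -0.1]
 [-1.6 -1.5]
 [-0.5  1.7]
 [-0.4 -3.7]
 [-0.4  0.3]
 [ 0.7 -0.8]
 [ 0.6 -0.4]
 [-0.5 -0.9]
 [-0.  -0.9]
 [ 1.8 -2.5]]
```

```bash
cat > g.py <<'E'
import sys, numpy as np
from bench import get_obs
from scipy.spatial.transform import Rotation as R
O=np.array([549.6,-4.0,0]); PSI=92.1
Lz=R.from_euler("z",PSI,degrees=True)
def lane(p): return Lz.inv().apply(np.array(p)-O)
def need(x,y,z,tilt=0,spin=0):
    "lane target of the TCP -> shift cm, turn deg in present tool axes"
    o=get_obs(); T=R.from_euler("xyz",o["tcp_rot"],degrees=True)
    G=Lz*R.from_euler("x",180,degrees=True)*R.from_euler("y",tilt,degrees=True)*R.from_euler("z",spin,degrees=True)
    return (T.inv().apply(Lz.apply([x,y,z])+O-o["position"])/10).round(2),(T.inv()*G).as_rotvec(degrees=True).round(1),lane(o["position"]).round(1)
if __name__=="__main__": print(*need(*map(float,sys.argv[1:])))
E
python3 - <<'E'
from h import *
import g
L={"top":[((22,0,150),(326.5,304)),((60,-45,87),(273,243)),((60,45,87),(273,386)),((145,-45,87),(137,245)),((145,45,87),(139,386)),((0,-33,20),(372,272))],
 "scene":[((22,0,150),(396,206)),((60,-45,87),(386,362)),((145,-45,87),(505,450)),((145,45,87),(612,346)),((0,-33,20),(322,347))]}
def W(q,P):
    c,s=np.cos(q[2]),np.sin(q[2]); P=np.array(P,float); return np.c_[q[0]+c*P[:,0]-s*P[:,1],q[1]+s*P[:,0]+c*P[:,1],P[:,2]]
r=lambda q:np.concatenate([(proj(n,W(q,[a for a,_ in L[n]]))-pix(n,[b for _,b in L[n]])) for n in L]).ravel()
s=least_squares(r,[550,0,1.57],loss="soft_l1"); print("lane",s.x[:2],np.degrees(s.x[2]))
for p in([547,-195.5,0],[641,-122.7,0],[472.8,-109.4,0],[584.6,19.3,152],[512.4,16.7,147]): print(g.lane(p).round(1))
print(g.need(-191.7,9,150))
E
```

```text
lane [550.75818126  -4.01882732] 91.70601960572075
[-191.3    9.6    0. ]
[-122.  -87.    0.]
[-102.5   80.6    0. ]
[ 22.  -35.8 152. ]
[ 22.   36.4 147. ]
(array([-57.98, -50.39,   8.87]), array([-0. ,  0. , 63.7]), array([517. , 305.3, 238.6]))
```

```bash
sed -i 's/549.6,-4.0,0/550.2,-4.0,0/; s/PSI=92.1/PSI=92.0/' g.py && python3 -m pendant '[[-4,-3.5,0,0,0,6,1],[-8,-7,0,0,0,12,1],[-13,-11.3,0,0,0,20,1],[-18,-15.6,1,0,0,29,1],[-23,-20,2,0,0,38,1],[-28,-24.3,3,0,0,47,1],[-33,-28.7,4,0,0,55,1],[-38,-33,5,0,0,63.8,1]]' 20 && python3 g.py -191.5 9.5 26
```

```text
t: 1.3
position: [426.7, 65.7, 192.6]
tcp_rot: [180.0, -0.0, 91.7]
wrist_force: [1.0, 0.8, 0.5]
width: 88.6
grip_force: 0.0
[-26.49  11.29  16.66] [ 0.  -0.  -0.3] [ 74.  121.  192.6]
```

```bash
python3 -m pendant '[[-4,1.7,0,0,0,0,1],[-9,3.8,0,0,0,0,1],[-14,6,0,0,0,0,1],[-19,8,2,0,0,0,1],[-23,9.8,5,0,0,0,1],[-26,11,8,0,0,0,1],[-26.4,11.2,9,0,0,0,1],[-26.4,11.2,9,0,0,0,1]]' && python3 g.py -191.5 9.5 26
```

```text
t: 2.3
position: [546.8, -191.6, 102.4]
tcp_rot: [-179.9, -0.0, 92.0]
wrist_force: [-0.0, 0.7, -0.4]
width: 88.1
grip_force: 0.0
[-0.42  0.05  7.64] [-0.1 -0.  -0. ] [-187.4   10.   102.4]
```

```bash
python3 -m pendant '[[-0.3,0,3,0,0,0,1],[-0.3,0,6,0,0,0,1],[-0.3,0,7.6,0,0,0,1],[-0.3,0,7.6,0,0,0,1],[-0.3,0,7.6,0,0,0,0.5],[-0.3,0,7.6,0,0,0,0.5],[-0.3,0,7.6,0,0,0,0.5],[-0.3,0,7.6,0,0,0,0.5]]' 12 && python3 g.py -20 0 26
```

```text
t: 3.3
position: [547.5, -195.4, 27.1]
tcp_rot: [179.9, 0.0, 92.0]
wrist_force: [-0.0, 0.7, 2.9]
width: 54.7
grip_force: 12.0
[17.12  0.93  0.1 ] [ 0.1  0.  -0. ] [-191.2    9.4   27.1]
```

```bash
python3 -m pendant '[[2,0.1,0,0,0,0,0.5],[5,0.3,0,0,0,0,0.5],[8,0.5,0,0,0,0,0.5],[11,0.7,0,0,0,0,0.5],[14,0.85,0,0,0,0,0.5],[16,0.9,0,0,0,0,0.5],[16.1,0.9,0,0,0,0,0.5],[16.1,0.9,0,0,0,0,0.5]]' && python3 -m pendant '[[0,0,0,0,0,0,0.75],[0,0,0,0,0,0,0.75],[-2,0,0,0,0,0,0.75],[-4.5,0,0,0,0,0,0.75],[-7.5,0,0,0,0,0,0.75],[-8,0,0,0,8,0,0],[-8,0,0,0,18,0,0],[-8,0,0,0,26,0,0]]' && python3 g.py -70 0 25 35
```

```text
t: 4.3
position: [550.6, -32.4, 27.1]
tcp_rot: [180.0, -0.1, 92.0]
wrist_force: [-0.4, 5.8, 8.7]
width: 55.1
grip_force: 12.0
t: 5.3
position: [553.5, -116.0, 26.8]
tcp_rot: [179.9, -26.3, 91.9]
wrist_force: [-0.5, 0.1, 0.7]
width: 38.2
grip_force: 0.0
[3.69 0.05 2.02] [ 0.2  8.7 -0. ] [-112.1    0.6   26.8]
```

```bash
python3 g.py 8 0 25 35
```

```text
[10.69  0.04  5.47] [ 0.2  8.7 -0. ] [-112.1    0.6   26.8]
```

```bash
python3 -m pendant '[[0,0,0,0,8.7,0,0],[1.8,0,0.9,0,8.7,0,0],[3.5,0,1.8,0,8.7,0,0],[5.2,0,2.7,0,8.7,0,0],[6.9,0,3.5,0,8.7,0,0],[8.6,0,4.4,0,8.7,0,0],[9.8,0,5,0,8.7,0,0],[9.8,0,5,0,8.7,0,0]]' && python3 g.py 8 0 25 35
```

```text
t: 6.3
position: [549.2, -2.8, 24.6]
tcp_rot: [-180.0, -34.7, 92.0]
wrist_force: [0.2, -1.2, -0.1]
width: 0.7
grip_force: 0.0
[0.58 0.09 0.36] [-0.1  0.3  0. ] [ 1.2  0.9 24.6]
```

```bash
cat > look.py <<'E'
import sys,cv2,numpy as np
from bench import grab_frame
a=grab_frame("top")["img"][140:250,215:375,::-1]; b=grab_frame("scene")["img"][155:265,265:415,::-1]
cv2.imwrite(f"pics/{sys.argv[1]}.png",np.hstack([cv2.resize(i,(400,400*i.shape[0]//i.shape[1]+0)) if 0 else cv2.resize(i,(400,290)) for i in(a,b)]))
E
python3 look.py a1
```

```text
(no output)
```

View pics/a1.png

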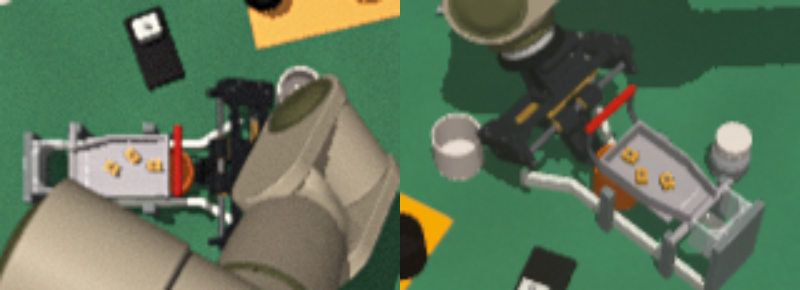

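Orange sits upright in the lane just under the red bar; both white pots stand where they were. Next I'll fetch the far white pot.

```bash
python3 -m pendant '[[-1.6,0,-1.1,0,0,0,0],[-2.1,0,-3.9,0,0,0,0],[-2.9,0,-8.1,0,0,0,0],[-3.6,1,-12.3,0,-9,0,0.3],[-5.5,4,-13.6,0,-18,0,1],[-5.5,7,-13.6,0,-27,0,1],[-5.5,8.8,-13.6,0,-34.7,0,1],[-5.5,8.8,-13.6,0,-34.7,0,1]]' && python3 g.py -122 -87 26
```

```text
t: 7.4
position: [642.3, -123.4, 105.1]
tcp_rot: [-180.0, 0.0, 92.1]
wrist_force: [-0.1, -0.0, -0.1]
width: 48.3
grip_force: 0.0
[ 0.06 -0.09  7.91] [-0.   0.   0.1] [-122.6  -87.9  105.1]
```

```bash
python3 -m pendant '[[0,0,0,0,0,0,1],[0,0,0.5,0,0,0,1],[0,0,1,0,0,0,1],[0,0,2,0,0,0,1],[0,-0.1,5,0,0,0,1],[0,-0.1,7.8,0,0,0,1],[0,-0.1,7.8,0,0,0,1],[0,-0.1,7.8,0,0,0,0.5]]' 12 && python3 -m pendant '[[0,0,0,0,0,0,0.5],[0,0,0,0,0,0,0.5],[0,0,0,0,0,0,0.5],[0.5,-0.5,0,0,0,0,0.5],[1,-2,0,0,0,0,0.5],[1.5,-5,0,0,0,0,0.5],[2,-8.6,0,0,0,0,0.5],[2,-8.6,0,0,0,0,0.5]]' && python3 g.py -30 0 26
```

```text
t: 8.4
position: [641.2, -123.8, 28.0]
tcp_rot: [179.9, 0.0, 92.0]
wrist_force: [0.2, 0.7, -0.4]
width: 80.4
grip_force: 0.0
t: 9.4
position: [551.8, -105.8, 27.8]
tcp_rot: [-179.9, -0.0, 92.0]
wrist_force: [-4.4, 2.1, 7.3]
width: 56.0
grip_force: 12.0
[7.18 0.19 0.19] [-0.1 -0.  -0. ] [-101.8    1.9   27.8]
```

```bash
python3 -m pendant '[[2,0.1,0,0,0,0,0.5],[4.5,0.2,0,0,0,0,0.5],[6.5,0.2,0,0,0,0,0.5],[7.1,0.2,0,0,0,0,0.5],[7.1,0.2,0,0,0,0,0.75],[7.1,0.2,0,0,0,0,0.75],[5,0.2,0,0,0,0,0.75],[2,0.2,0,0,0,0,0.75]]' && python3 -m pendant '[[-3,0,0,0,0,0,0],[-3,0,0,0,9,0,0],[-3,0,0,0,18,0,0],[-3,0,0,0,27,0,0],[-3,0,0,0,35,0,0],[0,0,0,0,35,0,0],[3,0,0,0,35,0,0],[5,0,0,0,35,0,0]]' && python3 g.py 15 0 25 35
```

```text
t: 10.4
position: [555.4, -87.9, 27.0]
tcp_rot: [-180.0, -0.0, 92.0]
wrist_force: [0.3, -0.4, 0.1]
width: 66.3
grip_force: 0.0
t: 11.4
position: [553.7, -36.9, 27.0]
tcp_rot: [180.0, -35.0, 91.9]
wrist_force: [0.7, -1.6, 0.6]
width: 0.2
grip_force: 0.7
[ 3.82 -0.24  2.92] [ 0.1  0.  -0. ] [-33.   -2.4  27. ]
```

```bash
python3 -m pendant '[[0.9,-0.2,0.6,0,0,0,0],[1.8,-0.2,1.3,0,0,0,0],[2.8,-0.2,1.9,0,0,0,0],[3.7,-0.2,2.6,0,0,0,0],[3.7,-0.2,2.6,0,0,0,0],[2.1,0,1.5,0,0,0,0],[1.6,0,-1.3,0,0,0,0],[0.8,0,-5.5,0,0,0,0]]' && python3 g.py -102.5 80.6 105
```

```text
t: 12.4
position: [554.4, -63.4, 76.9]
tcp_rot: [-179.9, -35.0, 91.9]
wrist_force: [0.9, 0.4, 0.4]
width: 0.3
grip_force: 0.0
[-1.92 -8.27 -4.77] [ -0.1 -35.   -0.1] [-59.5  -2.1  76.9]
```

```bash
python3 -m pendant '[[-1,-2,-2.5,0,-9,0,1],[-1.9,-5,-4.8,0,-18,0,1],[-1.9,-8.2,-4.8,0,-27,0,1],[-1.9,-8.2,-4.8,0,-35,0,1],[-1.9,-8.2,-4.8,0,-35,0,1],[-1.9,-8.2,-4.8,0,-35,0,1],[-1.9,-8.2,-4.8,0,-35,0,1],[-1.9,-8.2,-4.8,0,-35,0,1]]' && python3 look.py a2 && python3 g.py -102.5 80.6 27
```

```text
t: 13.4
position: [474.2, -108.0, 104.9]
tcp_rot: [-180.0, -0.1, 91.9]
wrist_force: [0.0, -0.1, -0.1]
width: 78.8
grip_force: 0.0
[-0.15 -0.1   7.8 ] [-0.  -0.  -0.1] [-101.    79.6  105. ]
```

View pics/a2.png

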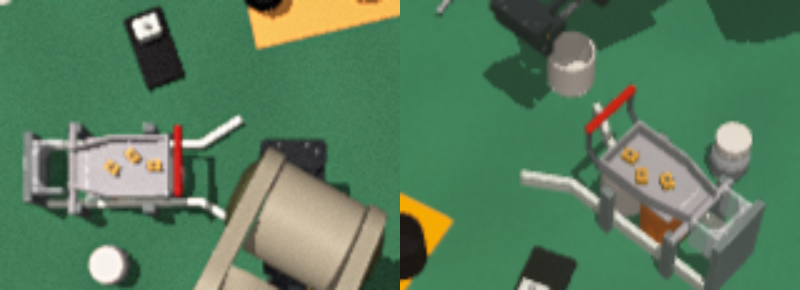

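Orange and the first white pot stand in line under the tray, at about (655,222) and (622,203) in the right half. The last white pot hasn't moved, at (571,65).

```bash
python3 -m pendant '[[0,0,3,0,0,0,1],[-0.1,-0.1,6,0,0,0,1],[-0.1,-0.1,7.8,0,0,0,1],[-0.1,-0.1,7.8,0,0,0,1],[-0.1,-0.1,7.8,0,0,0,0.5],[-0.1,-0.1,7.8,0,0,0,0.5],[-0.1,-0.1,7.8,0,0,0,0.5],[-0.1,-0.1,7.8,0,0,0,0.5]]' 12 && python3 -m pendant '[[0,1,0,0,0,0,0.5],[0,3,0,0,0,0,0.5],[0,5.5,0,0,0,0,0.5],[0,7.9,0,0,0,0,0.5],[0.5,7.9,0,0,0,0,0.5],[2,7.9,0,0,0,0,0.5],[4.5,7.9,0,0,0,0,0.5],[6.8,7.9,0,0,0,0,0.5]]' && python3 g.py -30 0 27
```

```text
t: 14.5
position: [473.4, -108.6, 27.6]
tcp_rot: [180.0, 0.0, 92.0]
wrist_force: [0.3, 0.1, 3.0]
width: 54.6
grip_force: 12.0
t: 15.5
position: [548.9, -36.7, 27.5]
tcp_rot: [-180.0, 0.0, 92.0]
wrist_force: [1.4, -2.5, 4.0]
width: 54.3
grip_force: 12.0
[0.27 0.24 0.05] [-0.  0. -0.] [-32.7   2.4  27.5]
```

```bash
python3 -m pendant '[[0.2,0.2,0,0,0,0,0.5],[0.2,0.2,0,0,0,0,0.75],[0.2,0.2,0,0,0,0,0.75],[-2,0.2,0,0,0,0,0.75],[-5,0.2,0,0,0,0,0.75],[-8,0.2,0,0,0,0,0.75],[-8,0.2,0,0,5,0,0],[-8,0.2,0,0,14,0,0]]' && python3 -m pendant '[[0,0,0,0,9,0,0],[0,0,0,0,18,0,0],[0,0,0,0,21,0,0],[0,0,0,0,21,0,0],[1,0,0.3,0,21,0,0],[2,0,0.5,0,21,0,0],[3,0,0.7,0,21,0,0],[4,0,1,0,21,0,0]]' && python3 g.py 16 0 25 35
```

```text
t: 16.5
position: [554.3, -117.0, 27.3]
tcp_rot: [180.0, -14.3, 92.0]
wrist_force: [0.2, -0.1, -0.3]
width: 48.2
grip_force: 0.0
t: 17.5
position: [553.1, -75.4, 27.4]
tcp_rot: [180.0, -35.0, 92.0]
wrist_force: [-0.4, 0.3, -0.3]
width: 0.5
grip_force: 0.0
[ 7.03 -0.04  5.21] [0. 0. 0.] [-71.4  -0.4  27.4]
```

```bash
python3 -m pendant '[[1.2,0,0.9,0,0,0,0],[2.4,0,1.8,0,0,0,0],[3.6,0,2.6,0,0,0,0],[4.7,0,3.4,0,0,0,0],[5.7,0,4.1,0,0,0,0],[6.5,0,4.7,0,0,0,0],[6.5,0,4.7,0,0,0,0],[6.5,0,4.7,0,0,0,0]]' && python3 look.py a3 && python3 g.py 16 0 25 35
```

```text
t: 18.5
position: [550.3, 3.7, 25.9]
tcp_rot: [-180.0, -35.0, 92.0]
wrist_force: [0.0, -0.2, 0.3]
width: 0.8
grip_force: 0.0
[ 0.65 -0.04  0.56] [ 0. -0. -0.] [ 7.5 -0.4 25.8]
```

View pics/a3.png

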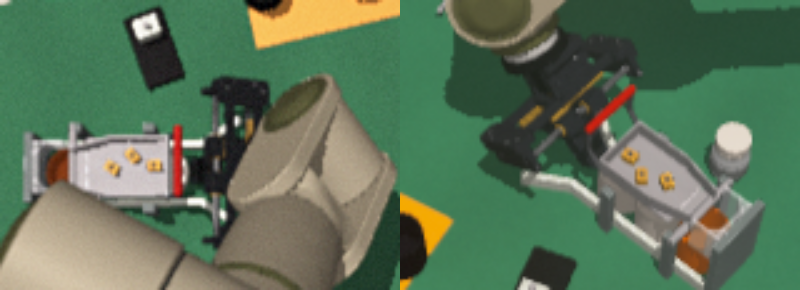

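Orange is nearly at the stop and still has a small gap to close. I'll push on gently and watch the force.

```bash
python3 -m pendant '[[0.1,0,0.1,0,0,0,0],[0.2,0,0.2,0,0,0,0],[0.3,0,0.25,0,0,0,0],[0.4,0,0.3,0,0,0,0],[0.5,0,0.35,0,0,0,0],[0.5,0,0.35,0,0,0,0],[0.5,0,0.35,0,0,0,0],[0.5,0,0.35,0,0,0,0]]' && python3 g.py 16 0 25 35
```

```text
t: 19.6
position: [550.1, 9.8, 25.9]
tcp_rot: [-180.0, -35.0, 92.0]
wrist_force: [-0.6, -0.8, 0.2]
width: 0.3
grip_force: 0.4
[ 0.12 -0.04  0.2 ] [ 0. -0. -0.] [13.8 -0.4 25.9]
```

```bash
python3 -m pendant '[[0.1,0,0.05,0,0,0,0],[0.15,0,0.1,0,0,0,0],[0.2,0,0.15,0,0,0,0],[0.25,0,0.2,0,0,0,0],[0.3,0,0.2,0,0,0,0],[0.35,0,0.25,0,0,0,0],[0.35,0,0.25,0,0,0,0],[0.35,0,0.25,0,0,0,0]]' && python3 g.py 18 0 25 35
```

```text
t: 20.6
position: [550.7, 12.8, 26.0]
tcp_rot: [179.9, -34.9, 92.0]
wrist_force: [-0.2, -8.7, 2.4]
width: 0.5
grip_force: 4.4
[ 0.04 -0.1   0.15] [ 0.1  0.1 -0. ] [16.8 -1.  26. ]
```

```bash
python3 -m pendant '[[-1.2,0,-0.8,0,0,0,0],[-3,0,-2.1,0,0,0,0],[-5.2,0,-5,0,0,0,0],[-4.8,0,-10.6,0,0,0,0],[-1.3,0,-15.5,0,-9,0,0.3],[2.7,0,-21.3,0,-18,0,0.45],[2.7,0,-21.3,0,-27,0,0.45],[2.7,0,-21.3,0,-35,0,0.45]]' && python3 look.py a4 && python3 g.py 22 0 195 0 90
```

```text
t: 21.6
position: [553.6, -87.1, 217.8]
tcp_rot: [179.8, 0.3, 91.9]
wrist_force: [-0.0, -0.3, -0.6]
width: 37.8
grip_force: 0.0
[10.3  -0.    2.15] [ 0.1  0.  90.1] [-8.100e+01 -2.000e-01  2.166e+02]
```

View pics/a4.png

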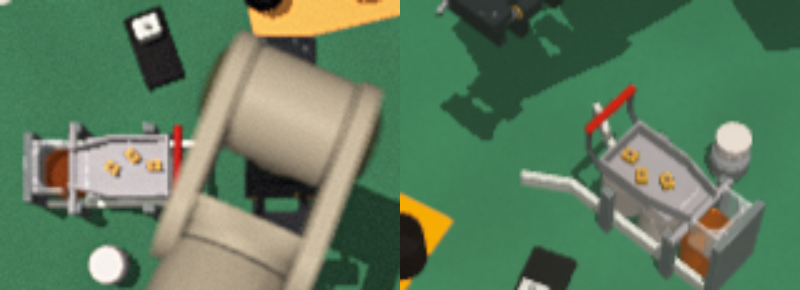

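Row packed, orange under the hopper at about (705,240), tray flat, blocks in it. Next is the bar.

```bash
python3 -m pendant '[[0,0,0,0,0,10,0.45],[1,0,0,0,0,20,0.45],[3,0,0,0,0,30,0.45],[5,0,0,0,0,40,0.45],[7,0,0,0,0,50,0.45],[9,0,0,0,0,60,0.45],[10.2,0,1,0,0,70,0.45],[10.2,0,2,0,0,80,0.45]]' && python3 g.py 22 0 130 0 90
```

```text
t: 22.7
position: [549.9, 15.7, 195.1]
tcp_rot: [-179.8, 0.1, 11.6]
wrist_force: [0.1, -0.2, 0.6]
width: 39.8
grip_force: 0.0
[ 0.01 -0.21  6.51] [-0.2  0.1  9.6] [ 19.7  -0.4 195.1]
```

```bash
python3 -m pendant '[[0,-0.2,0,0,0,9.5,0.45],[0,-0.2,1.5,0,0,9.5,0.45],[0,-0.2,3.5,0,0,9.5,0.45],[0,-0.2,5.5,0,0,9.5,0.45],[0,-0.2,6.5,0,0,9.5,0.45],[0,-0.2,6.5,0,0,9.5,0],[0,-0.2,6.5,0,0,9.5,0],[0,-0.2,6.5,0,0,9.5,0]]' 15 && python3 g.py 22 0 130 0 90
```

```text
t: 23.7
position: [549.8, 17.9, 131.5]
tcp_rot: [180.0, -0.1, 2.5]
wrist_force: [-0.0, 0.2, -1.0]
width: 11.6
grip_force: 0.0
[-0.03 -0.01  0.15] [ 0.  -0.1  0.5] [ 21.9  -0.3 131.5]
```

```bash
python3 -m pendant '[[0,0,0,0,0,0,0],[0,0,0,0,0,0,0],[0,-0.35,-0.6,0,0,0,0],[0,-0.74,-1.24,0,0,0,0],[0,-1.6,-2.4,0,0,0,0],[0,-2.6,-3.5,0,0,0,0],[0,-3.65,-4.45,0,0,0,0],[0,-3.65,-4.45,0,0,0,0]]' && python3 g.py 59 0 176 0 90
```

```text
t: 24.7
position: [548.1, 56.4, 175.5]
tcp_rot: [-179.9, -0.0, 2.6]
wrist_force: [7.1, 5.4, -9.7]
width: 8.1
grip_force: 15.6
[-0.    0.14 -0.05] [-0.1 -0.   0.6] [ 60.4  -0.  175.5]
```

```bash
python3 -m pendant '[[0,-0.6,-0.45,0,0,0,0],[0,-1.2,-0.85,0,0,0,0],[0,-2.4,-1.6,0,0,0,0],[0,-3.7,-2.2,0,0,0,0],[0,-5.1,-2.65,0,0,0,0],[0,-6.5,-3,0,0,0,0],[0,-7.9,-3.2,0,0,0,0],[0,-7.9,-3.2,0,0,0,0]]' && python3 -m pendant '[[0,-0.2,0,0,0,0,0],[0,-0.4,0,0,0,0,0],[0,-0.4,0,0,0,0,0],[0,-0.4,0,0,0,0,0],[0,-0.4,0,0,0,0,0],[0,-0.4,0,0,0,0,0],[0,-0.4,0,0,0,0,0],[0,-0.4,0,0,0,0,0]]' && python3 look.py a5 && python3 g.py 22 0 131.5 0 90
```

```text
t: 25.7
position: [544.6, 134.4, 207.7]
tcp_rot: [180.0, -0.0, 2.5]
wrist_force: [5.5, -0.1, -4.1]
width: 8.9
grip_force: 15.3
t: 26.7
position: [544.5, 137.4, 207.6]
tcp_rot: [180.0, -0.0, 2.5]
wrist_force: [3.3, -1.2, 3.3]
width: 9.0
grip_force: 14.5
[-0.02 11.95  7.61] [ 0.  -0.   0.5] [141.5   0.8 207.6]
```

View pics/a5.png

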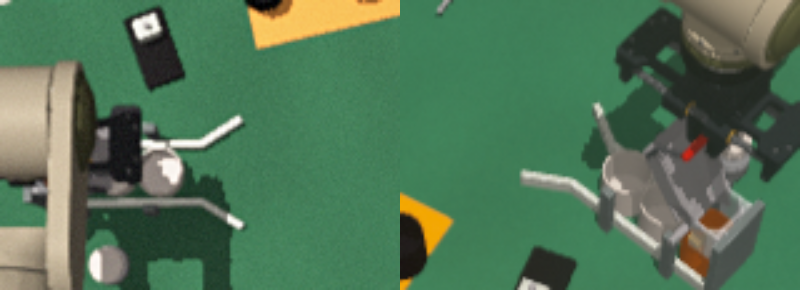

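The tray is up, and the whites show in line at (622,172) and (655,205). I'll lower it and check for the blocks.

```bash
python3 -m pendant '[[0,1.8,0.16,0,0,0,0],[0,3.2,0.5,0,0,0,0],[0,4.6,0.95,0,0,0,0],[0,5.9,1.6,0,0,0,0],[0,7.1,2.3,0,0,0,0],[0,8.3,3.15,0,0,0,0],[0,9.4,4.1,0,0,0,0],[0,9.4,4.1,0,0,0,0]]' && python3 -m pendant '[[0,1,1.1,0,0,0,0],[0,1.8,2.3,0,0,0,0],[0,2.2,2.9,0,0,0,0],[0,2.5,3.4,0,0,0,0],[0,2.5,3.4,0,0,0,0],[0,2.5,3.4,0,0,0,0.1],[0,2.5,3.4,0,0,0,0.3],[0,2.5,3.4,0,0,0,0.4]]' && python3 g.py 22 0 131.5 0 90
```

```text
t: 27.8
position: [547.5, 42.9, 165.2]
tcp_rot: [-180.0, 0.2, 2.4]
wrist_force: [-5.2, 3.7, -5.3]
width: 8.5
grip_force: 15.4
t: 28.8
position: [550.4, 18.1, 133.1]
tcp_rot: [179.9, -0.2, 2.5]
wrist_force: [0.4, 0.4, 0.2]
width: 26.9
grip_force: 0.0
[-0.09  0.01  0.16] [ 0.1 -0.2  0.5] [ 22.1  -0.9 133.1]
```

Now raise clear (straight up, then back out of the view).

```bash
python3 -m pendant '[[0,0,0,0,0,0,0.45],[0,0,0,0,0,0,0.45],[0,0,-2,0,0,0,0.45],[0,0,-5,0,0,0,0.45],[0,0,-9,0,0,0,0.45],[3,4,-11,0,0,0,0.45],[4,10,-11,0,0,0,0.45],[4,16,-11,0,0,0,0.45]]' && python3 - <<'E'
import cv2,numpy as np
from bench import grab_frame
a=grab_frame("top")["img"][170:240,215:325,::-1]; b=grab_frame("scene")["img"][185:275,315:415,::-1]
cv2.imwrite("pics/a6.png",np.hstack([cv2.resize(a,(400,360),interpolation=cv2.INTER_CUBIC),cv2.resize(b,(400,360),interpolation=cv2.INTER_CUBIC)]))
E
```

```text
t: 29.8
position: [596.9, -141.3, 242.4]
tcp_rot: [180.0, -0.0, 2.5]
wrist_force: [-0.8, 0.5, -0.3]
width: 39.5
grip_force: 0.0
```

View pics/a6.png

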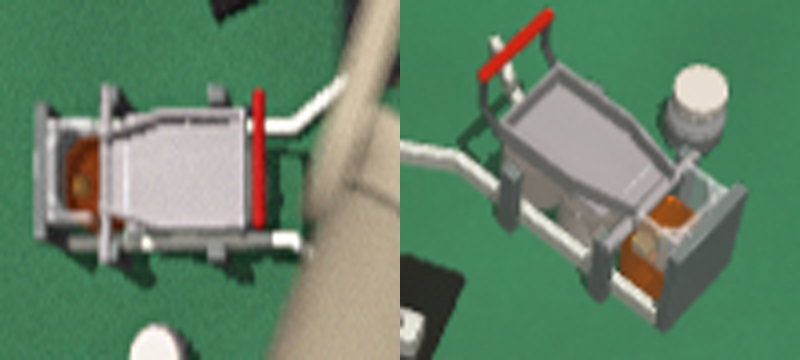

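The tray is empty and flat again. One block shows in the pot at (80,187) in the left half, but there is a brassy spot at (645,245) in the right half that I want to locate. I'll take a close crop with no extra arm motion.

```bash
python3 - <<'E'
from h import *
import g
for n in F: cv2.imwrite(f"pics/raw_{n}.png",F[n]["img"][:,:,::-1])
a=F["top"]["img"][190:225,220:255,::-1]; b=F["scene"]["img"][225:270,360:405,::-1]
cv2.imwrite("pics/a7.png",np.hstack([cv2.resize(i,(400,400),interpolation=cv2.INTER_CUBIC) for i in(a,b)]))
def lw(p): return g.Lz.apply(p)+g.O
for nm,p in[("orange floor",(162,0,3)),("orange rim c",(162,0,55)),("rim mouthside",(134,0,55)),("rim -y",(162,-28,55)),("wedge z5",(134,-22,5)),("wedge z50",(134,-22,50)),("hopper lo corner",(156,-30,60)),("floor near mouth",(145,0,8)),("blockrim",(140,-10,50))]:
    P=proj("top",lw(p))[0]; S=proj("scene",lw(p))[0]
    print(nm,((P-[220,190])*400/35).round(),((S-[360,225])*400/45+[400,0]).round())
E
```

```text
orange floor [266. 182.] [568. 231.]
orange rim c [234. 164.] [583. 155.]
rim mouthside [342. 163.] [514. 103.]
rim -y [234.  58.] [527. 214.]
wedge z5 [368. 100.] [459. 222.]
wedge z50 [344.  81.] [469. 156.]
hopper lo corner [254.  47.] [509. 199.]
floor near mouth [326. 180.] [528. 192.]
blockrim [321. 127.] [507. 142.]
```

View pics/a7.png

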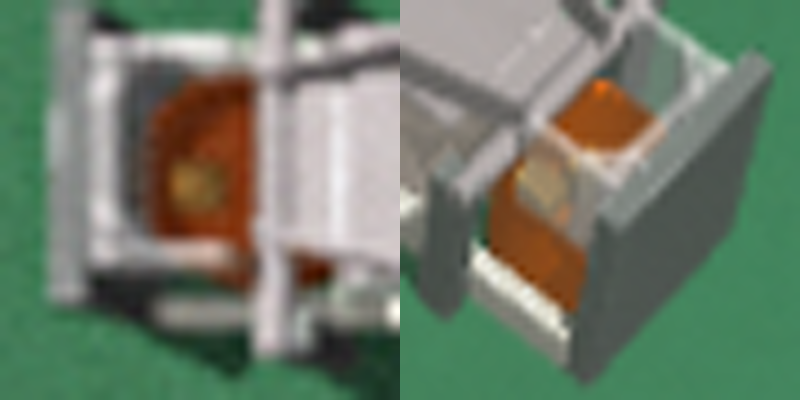

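```bash
python3 - <<'E'
from h import *
import g
T=np.array([220+198*35/400-.5,190+185*35/400-.5]); 
for sc in((545,180),(525,160),(550,195)):
    S=np.array([360+(sc[0]-400)*45/400-.5,225+sc[1]*45/400-.5])
    s=least_squares(lambda p:np.r_[proj("top",p)[0]-T,proj("scene",p)[0]-S],[500,170,40.]); print(sc,g.lane(s.x).round(1),np.abs(s.fun).max().round(2))
a=cv2.cvtColor(F["top"]["img"][196:212,230:246],cv2.COLOR_RGB2HSV)
print(F["top"]["img"][200:212:2,232:244:2].tolist())
def lw(p): return g.Lz.apply(p)+g.O
for x in(155,165,175):
  for y in(-15,0,15):
    S=proj("scene",lw((x,y,14)))[0]; print(x,y,((S-[360,225])*400/45+[400,0]).round(), end=" ")
E
```

```text
(545, 180) [163.7  -4.4  48.7] 4.04
(525, 160) [159.4  -5.5  58. ] 5.14
(550, 195) [165.7  -4.6  41.4] 3.74
[[[81, 78, 77], [107, 46, 20], [84, 30, 7], [101, 46, 18], [132, 53, 17], [153, 120, 108]], [[87, 72, 63], [87, 34, 12], [93, 40, 18], [133, 58, 25], [134, 56, 22], [151, 120, 108]], [[82, 71, 60], [88, 38, 15], [114, 72, 29], [108, 67, 27], [125, 53, 20], [152, 120, 108]], [[85, 67, 55], [90, 42, 16], [139, 103, 47], [115, 82, 36], [128, 59, 24], [155, 121, 109]], [[88, 70, 63], [88, 37, 15], [113, 64, 27], [122, 66, 32], [127, 54, 17], [157, 123, 112]], [[109, 107, 108], [104, 55, 38], [109, 51, 28], [138, 68, 41], [130, 57, 18], [168, 152, 149]]]
155 -15 [525. 233.] 155 0 [554. 202.] 155 15 [583. 172.] 165 -15 [549. 252.] 165 0 [578. 221.] 165 15 [607. 190.] 175 -15 [573. 270.] 175 0 [602. 239.] 175 15 [631. 208.]
```

```bash
python3 - <<'E'
from h import *
import g
def lw(p): return g.Lz.apply(p)+g.O
f=lambda p:(((proj("top",lw(p))[0]+.5-[220,190])*400/35).round(),((proj("scene",lw(p))[0]+.5-[360,225])*400/45+[400,0]).round())
for p in[(190,-38,110),(190,38,110),(190,0,110),(190,-30,0),(145,-50,87),(145,50,87),(22,-36,150),(22,36,150),(182,-20,55),(190,0,55)]: print(p,*f(p))
im=F["top"]["img"]; 
for r in(200,203,206,209): print(r,im[r,226:242].tolist())
E
```

```text
(190, -38, 110) [91. -1.] [599. 211.]
(190, 38, 110) [ 89. 303.] [753.  47.]
(190, 0, 110) [ 90. 150.] [677. 128.]
(190, -30, 0) [171.  81.] [581. 354.]
(145, -50, 87) [286. -38.] [452. 185.]
(145, 50, 87) [285. 354.] [653. -25.]
(22, -36, 150) [755. -24.] [ 184. -180.]
(22, 36, 150) [757. 274.] [ 335. -325.]
(182, -20, 55) [163.  95.] [598. 240.]
(190, 0, 55) [132. 171.] [657. 212.]
200 [[135, 141, 136], [147, 147, 146], [180, 178, 179], [178, 176, 176], [120, 116, 116], [76, 79, 79], [74, 71, 71], [106, 65, 48], [104, 44, 15], [97, 41, 16], [87, 38, 14], [83, 31, 4], [102, 44, 16], [116, 49, 16], [124, 52, 14], [134, 58, 26]]
203 [[134, 139, 135], [148, 152, 148], [177, 175, 172], [177, 175, 176], [112, 111, 110], [76, 70, 67], [88, 73, 62], [89, 54, 39], [85, 31, 8], [90, 41, 13], [97, 45, 21], [113, 50, 20], [121, 55, 16], [132, 59, 26], [132, 58, 22], [137, 62, 31]]
206 [[137, 140, 139], [144, 144, 144], [181, 177, 174], [177, 177, 173], [111, 108, 111], [74, 66, 63], [84, 71, 58], [87, 49, 34], [88, 38, 11], [145, 101, 49], [137, 98, 42], [126, 88, 41], [121, 88, 44], [111, 68, 32], [122, 55, 18], [134, 58, 26]]
209 [[136, 141, 138], [142, 143, 141], [193, 191, 190], [197, 197, 195], [157, 153, 155], [109, 108, 108], [87, 78, 74], [95, 56, 42], [89, 35, 12], [81, 26, 0], [114, 48, 18], [127, 53, 16], [124, 51, 13], [134, 59, 26], [133, 53, 19], [146, 80, 53]]
```

The stop's projection matches the picture. Orange's rim edge puts its centre about 158 mm down the lane. The brassy spot lies on a sight line through the clear hopper to the inside of the pot, so it's a block in there. The tray is empty and flat and the arm is clear, so I'm handing in.

```bash
python3 -c "
from bench import ticket
print(ticket.finish_job())"
```

```text
the job is handed in; nothing more can be done
None
```

I handed the job in, but no verdict came back: the three pots are packed against the stop with orange first (centre about 158 mm down the lane), and the tray was emptied and lowered flat. I saw blocks in the orange pot but never counted all three; the third is inferred from the empty tray and the lip pouring inside the pot's rim.

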